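# Draw a board-holder plate into line with a drift pin and fit its bolt

### The job

The board-holder plate lies on its rail with its holes out of line with those of the nut bar hidden underneath. Put the tapered drift pin through the plate's pin hole, feel for the nut bar's hole, draw the plate along with the pin until the holes line up and push the pin fully home; then, leaving the pin in, push the bolt fully home in the other hole and let go. Work gently: do not press hard with pin or bolt, do not push the plate with the fingers, and do not knock the other things on the bench about.

Things in the scene. Friction and masses are not known exactly. Their poses are not given: they have to be found in the camera images.
- rail: Aluminium rail fixed to the bench, 260 mm along its x, 92 mm wide over the two dark keeper strips along its sides. Origin: centre of its underside, z up. Its top is 40 mm above the bench, keepers 44 mm. A 38 mm wide channel along its middle holds the nut bar, hidden under the plate.
- rail_mid (a point): Point on the rail's centre line, level with its top, above its origin; axes as the rail's. The hidden steel nut bar, 145 mm long, immovable, has its flat top at this height and two round 11 mm holes on the centre line, 34 mm deep. Its exact place is not measured: its pin hole is 17 to 43 mm to the -x side of this point, its bolt hole 60 mm further to +x.
- pin_hole (a point): Centre of the mouth of the plate's pin hole, on its top face 48 mm above the bench; round, 11 mm, right through; the hole farther from the green board. Axes as the rail's. At the start it is 5 to 38 mm short of (to the -x side of) the nut bar's pin hole, so the nut bar's flat top is under it.
- plate_mid (a point): Middle of the plate's top face; axes as the rail's. Aluminium plate 200 mm along x, 64 wide, 8 thick, lying between the keepers. It slides only along x, up to 30 mm either side of rail_mid, against about 4 N of friction, and stays where left. From 68 mm to the +x side of this point to its end it carries a low board holder, jaws and green board edge, 15 mm above its top face.
- bolt_hole (a point): Centre of the top mouth of the bolt hole in the plate, 48 mm above the bench, 11 mm diameter, 60 mm to the +x side of the pin hole; axes as the rail's. It moves with the plate.
- pin: Steel drift pin, the slim tall head. Origin on its axis under its collar, z up. Above: collar 18 mm diameter, 4 high, then a 14 mm square head up to 42 mm, sides along its x, y. Below: shank 10 mm diameter for 17 mm, then an 11 mm taper to a flat tip 6.8 mm in diameter. Shank lightly oiled. Starts upright in a hole of the holder, collar on its top. Fully home: collar down on the plate. 50 to 80 g.
- pin_tip (a point): Centre of the pin's flat tip, 28 mm below the pin's origin. Fully home it is 20 mm above the bench.
- bolt: Steel bolt, low wide hexagonal head 22 mm over corners, 19 over flats, 20 high; plain shank 8 mm diameter, 26 long, bevelled end (pushed in, not screwed). Origin on its axis under the head, z up. Starts upright in another of the holder's holes, head on its top. Fully home: head down on the plate's top face. 40 to 65 g.
- bolt_tip (a point): Centre of the end of the bolt's shank, 26 mm below the bolt's origin. Fully home it is 22 mm above the bench.
- holder: Black plastic holder block fixed to the bench, 50 mm (x) by 190 mm (y), 34 mm high; three holes 13 mm in diameter on its centre line, at y = -65, 0 and 65 mm, through to the bench. Origin: centre of its underside.
- stub: Bystander: spare with a flat rectangular steel head 24 by 10 mm, 24 mm high, in the remaining hole of the holder. Origin at the underside of its head.
- blower: Bystander: dark rubber air blower, 58 mm across, 88 mm high, standing. Origin at its base.
- flux: Bystander: amber jar with a white cap, 42 mm across, 40 mm high. Origin at its base.
- driver: Bystander: screwdriver 170 mm long lying on the bench along its x.
- tweezers: Bystander: steel tweezers 126 mm long lying on the bench along their x, 7 mm high. Origin: middle, on the bench.
- mug: Bystander: white mug, 80 mm across without its handle, 95 mm high. Origin at its base.
- tip_cup: Bystander: small steel cup, 56 mm across, 50 mm high. Origin at its base.

How it is judged:
By the outcome, as a careful person would: the job done as asked, in the order asked, and still so for the second after the job is handed in, with the robot touching nothing.
It also fails if it takes over 72 s, if anything falls off the work surface, if the arm or the gripper's body presses on something with over 40 N, if the wrist force passes 120 N, or if a joint passes its speed limit or range.

### The arm

A 6-joint arm with a two-finger parallel gripper is mounted at the origin on the work surface. World frame = base frame: x ahead of the robot, y to its left, z up, the work surface at z = 0. Lengths are in m, angles in degrees, forces in N, time in s.
With the tool pointing down it reaches from about 0.225 to 0.725 m from the base axis. Payload 3.1 kg.
Tool frame: the origin (TCP) lies on the front face of the gripper's body, between the roots of the fingers; the fingertips stand 73 mm ahead of it and the grasp point (between the pads) lies 54 mm ahead of it; z points along the fingers, y is the line along which they close (so a half turn about z gives the same grasp; the last joint's range is limited). The gripper opens to 85 mm and grips with 20 to 120 N. Pads are 22 mm wide; open, the fingers measure 114 mm over their backs; the gripper's body (76 mm by 85 mm) begins 54 mm behind the grasp point. The pads swing forward as they close: fully open they stand 13 mm farther back than shut.
Start: joints at [-77.796, 2.75, 5.684, 92.934, 0, 82.678], TCP at [0.175, -0.495, 0.304] pointing down, gripper open.
Joint ranges: [-166.93, 166.93], [-56.73, 111.36], [-69.38, 81.34], [-121.58, 131.49], [-85.45, 84.26], [-180, 180]. Speed limits (degrees/s): [159.86, 159.86, 180, 180, 180, 180].

### API

Orientations are given as [roll, pitch, yaw] about the fixed x, y, z axes, in that order (R = Rz(yaw) Ry(pitch) Rx(roll)).
In Python, from station import r gives the robot as it stands. Calls block until the motion is done:
- r.reach(position, orientation): joint-space move of the TCP to a pose.
- r.move_linear(position, feed=0.15, rot=None): straight line of the TCP; rot=None keeps the orientation; feed is the mean speed in m/s.
- r.move_joints(angles): joint-space move.
- r.grip(opening, force=None): opening from 0.0 (shut) to 1.0 (fully open); force is the grip in N (None keeps the last); returns when the fingers have stopped.
- r.dwell(seconds).
- r.ik(position, orientation): joint angles nearest the present ones, or None.
- r.get_obs(): the state.
- r.camera(name): name is "scene" or "top" or "wrist"; returns a dict with "pixels" (400x640x3 uint8, red, green, blue), "K" (3x3 intrinsics, pixels), "position" and "attitude" of the camera in the world; the wrist camera has in their place "tool_from_camera" (4x4, takes a point from camera to tool coordinates, whose origin is the TCP and whose axes are the flange's). Camera axes: x right, y down, z forward; pixel columns grow to the right and rows downward; lengths in m; the calibration is good to about 2 mm. A picture is of the moment at which its call begins: read the wrist's pose just before it. There is no depth.
A pose or a line that the arm cannot do raises r.PlanningError and nothing moves.
- r.job_done(): hands the job in; it is judged then, once.
The state is a dict: "time_s": time; "joints": joint angles; "dq": joint speeds; "joint_torque": joint torques, N m; "eef_pos": TCP position; "ee_rot": TCP orientation; "wrist_force": force on the tool from outside, world axes, zero at the start; "moment": the same for the moment, N m; "grip_width": opening from 0.0 (shut) to 1.0 (fully open); "finger_force": force on a finger pad.
Only numpy, scipy, OpenCV 4.12 (cv2) and the standard library are available. Lean on these libraries where they do the work, as an engineer would, in place of code of your own. Each camera call takes 0.05 s, during which the arm holds its last target. There are 200 camera calls.

## Working session

There is one attempt and no reset: what is moved stays moved. The work goes in short steps, each a Python script; the robot and the scene stay as the last script left them, time stands still between calls to the robot, and variables do not carry over. Pictures are saved under pics/ and viewed, at most 10 in all, crops included, and the job is handed in when it is done.

```bash
ls; mkdir -p pics
python3 - <<'E'
from station import r
import cv2,numpy as np
for n in("top","scene"):
    c=r.camera(n); cv2.imwrite(f"pics/{n}0.png",c["pixels"][...,::-1]); np.set_printoptions(precision=4,suppress=True)
    print(n,c["K"],c["position"],c["attitude"])
c=r.camera("wrist");print(c["K"],c["tool_from_camera"]);o=r.get_obs();print(o)
E
```

```text
pics
top [[435.7623   0.     319.4728]
 [  0.     435.7623 203.4961]
 [  0.       0.       1.    ]] [ 0.4115 -0.0015  1.4258] [-175.2846    0.3803  -88.4191]
scene [[425.5467   0.     323.3456]
 [  0.     425.5467 207.5772]
 [  0.       0.       1.    ]] [ 1.0621 -0.4688  0.7716] [-134.3117   -1.1298   49.9386]
[[322.2458   0.     317.7646]
 [  0.     322.2458 198.8642]
 [  0.       0.       1.    ]] [[-0.     -0.962  -0.2731  0.0684]
 [ 1.     -0.0002  0.0006  0.0002]
 [-0.0006 -0.2731  0.962  -0.0694]
 [ 0.      0.      0.      1.    ]]
{'time_s': 0.15, 'joints': array([-77.7938,   2.7833,   5.6105,  92.9337,   0.0009,  82.6778]), 'dq': array([ 0.0803, -0.1812,  0.1971,  0.0957,  0.1741,  0.0346]), 'joint_torque': array([  0.0013, -33.9259,  32.0424,   0.0153,  -0.0001,  -0.    ]), 'eef_pos': array([ 0.1754, -0.4945,  0.303 ]), 'ee_rot': array([-179.8945,   -0.0145,   19.5284]), 'wrist_force': array([-0.1988, -0.5896,  0.5239]), 'moment': array([-0.0129,  0.0006, -0.02  ]), 'finger_force': 0.0, 'grip_width': 0.9990864285948152}
```

View pics/top0.png

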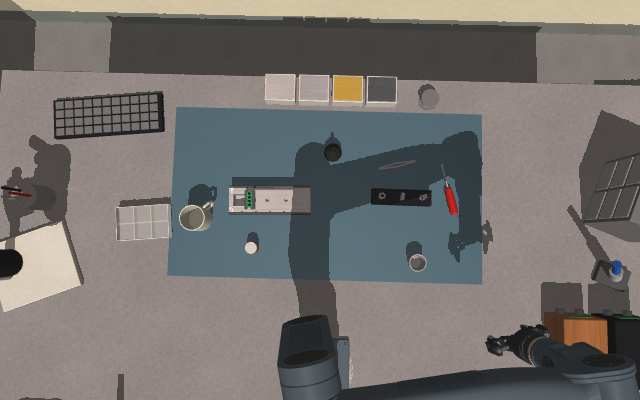

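View pics/scene0.png

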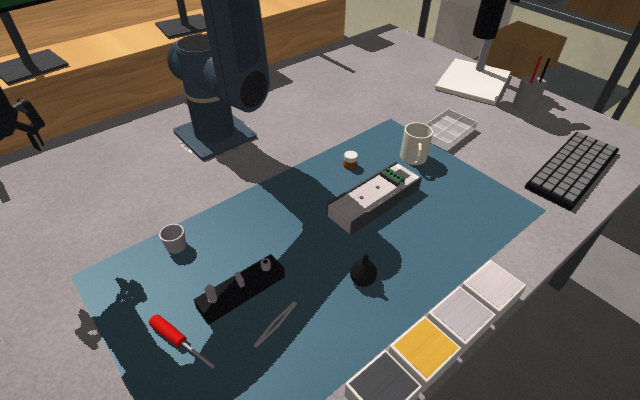

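The top view shows the rail near (270,200) with the green board on its left, so rail +x is about world +y. The holder is near (401,197) with three items in it. Both are in the clear. Next I'll take closer wrist looks.

```bash
cat > h.py <<'E'
from station import r
import cv2,numpy as np
from scipy.spatial.transform import Rotation as Ro
np.set_printoptions(precision=4,suppress=True)
def rpy(a): return Ro.from_euler('xyz',a,degrees=True).as_matrix()
def cam(name):
    o=r.get_obs(); c=r.camera(name); K=c["K"]
    if name=="wrist":
        T=c["tool_from_camera"]; R0=rpy(o["ee_rot"]); R=R0@T[:3,:3]; p=o["eef_pos"]+R0@T[:3,3]
    else: R=rpy(c["attitude"]); p=np.array(c["position"])
    return c["pixels"],K,R,p
def cast(c,uv,z):
    _,K,R,p=c; d=R@np.linalg.solve(K,[uv[0],uv[1],1.]); return p+d*(z-p[2])/d[2]
def save(c,n): cv2.imwrite(n,np.ascontiguousarray(c[0][...,::-1])); np.savez(n+".npz",a=c[0],K=c[1],R=c[2],p=c[3])
def load(n):
    d=np.load(n+".npz"); return d["a"],d["K"],d["R"],d["p"]
E
python3 - <<'E'
from h import *
c=cam("top")
a=cast(c,(401,197),.034); b=cast(c,(270,200),.048); print(a,b)
for n,q in(("hold",a),("rail",b)):
    # tool yaw 0: camera sits at +x side, image horizontal along tool y
    p=[q[0]+.03,q[1],.26]
    r.reach(p,[180,0,0]); r.dwell(.2); c=cam("wrist"); save(c,f"pics/{n}.png"); o=r.get_obs(); print(o["time_s"],o["eef_pos"],o["joints"],o["wrist_force"])
E
```

```text
[ 0.554  -0.2497  0.034 ] [0.5318 0.1683 0.048 ]
2.1917 [ 0.5835 -0.2505  0.2602] [-29.2789  19.1918  19.5582  90.3479  -0.0034 150.8018] [ 0.3513 -0.6298 -0.1599]
7.0417 [0.5618 0.1682 0.26  ] [  10.1179   11.6371   10.4298   88.7909    0.0027 -169.8763] [0.1598 0.312  0.8252]
```

View pics/hold.png

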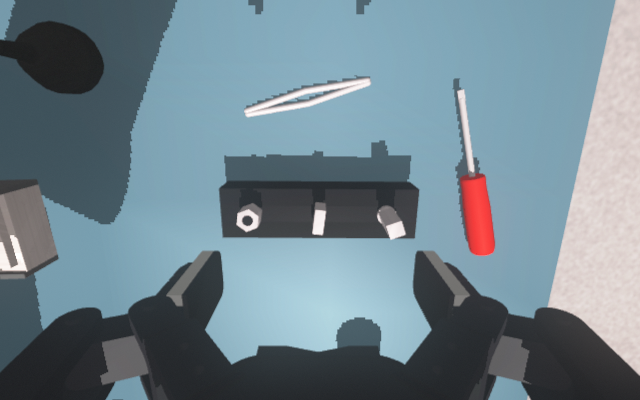

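View pics/rail.png

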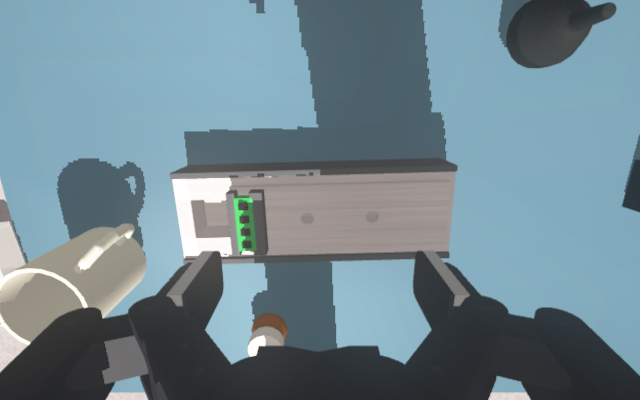

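Holder view, left to right: hex bolt head (249,217), stub (319,219), and the square pin head, turned, at (393,224). Rail view: board at (244,225), bolt hole about (307,218), pin hole about (372,216). Now I'll segment these precisely.

Run:
```python
from h import *
a=load("pics/hold.png"); b=load("pics/rail.png")
def crop(c,u,v,w,h,s): return cv2.resize(np.ascontiguousarray(c[0][v:v+h,u:u+w,::-1]),None,fx=s,fy=s,interpolation=cv2.INTER_NEAREST)
m=[crop(a,365,185,60,60,6),crop(a,225,185,60,60,6)]
top=np.hstack(m); bot=crop(b,290,195,120,40,6)
cv2.imwrite("pics/crops.png",np.vstack([top[:,:720],bot]))
# holes
g=cv2.cvtColor(b[0],cv2.COLOR_RGB2GRAY).astype(np.float32)
for (u,v) in((307,218),(372,216)):
    w=g[v-10:v+11,u-12:u+13]; bg=np.median(w); mask=(w<bg-12).astype(np.uint8)
    n,l,st,ce=cv2.connectedComponentsWithStats(mask); 
    for i in range(1,n):
        if st[i,4]>15:
            uv=(u-12+ce[i][0],v-10+ce[i][1]); print("hole",uv,st[i],cast(b,uv,.048))
# bright top faces
hs=cv2.cvtColor(a[0],cv2.COLOR_RGB2HSV)
for nm,(u,v,w,h),z in(("pin",(372,200,40,42),.076),("bolt",(232,198,34,38),.054),("stub",(305,195,30,45),.058)):
    s=a[0][v:v+h,u:u+w].min(2)
    for th in(120,200,225):
        n,l,st,ce=cv2.connectedComponentsWithStats((s>th).astype(np.uint8)); i=1+np.argmax(st[1:,4]) if n>1 else 0
        if not i: continue
        pts=np.argwhere(l==i)[:,::-1]+[u,v]; W=np.array([cast(a,p,z)[:2] for p in pts]).astype(np.float32)
        print(nm,th,st[i],ce[i]+[u,v],cast(a,ce[i]+[u,v],z),cv2.minAreaRect(W*1000))
```

```text
hole (np.float64(306.96153846153845), np.float64(219.02564102564102)) [ 6  7 12  9 78] [0.5311 0.1776 0.048 ]
hole (np.float64(371.97058823529414), np.float64(217.61764705882354)) [ 7  8 11  8 68] [0.5324 0.1176 0.048 ]
pin 120 [  0  13  40  29 455] [392.3253 231.4132] [ 0.5514 -0.3141  0.076 ] ((555.2468872070312, -313.87908935546875), (33.283241271972656, 25.050477981567383), 89.89337158203125)
pin 200 [ 15  22  18  18 222] [395.3423 229.9054] [ 0.5528 -0.3165  0.076 ] ((552.64208984375, -316.580078125), (13.000377655029297, 13.165907859802246), 20.062955856323242)
pin 225 [ 15  22  18  17 197] [395.401  229.9848] [ 0.5527 -0.3166  0.076 ] ((552.6284790039062, -316.5201416015625), (12.312986373901367, 12.661766052246094), 20.92890739440918)
bolt 120 [  4  11  25  23 343] [247.8397 219.7813] [ 0.5542 -0.1879  0.054 ] ((553.912841796875, -187.15145874023438), (21.626922607421875, 20.897441864013672), 61.488365173339844)
bolt 200 [  5  12  21  21 245] [247.0857 219.9673] [ 0.5541 -0.1872  0.054 ] ((553.9506225585938, -187.10386657714844), (18.16313934326172, 19.414947509765625), 86.96173095703125)
bolt 225 [  5  12  21  21 198] [247.3636 220.0606] [ 0.554  -0.1875  0.054 ] ((553.7293701171875, -187.23789978027344), (17.473154067993164, 19.27029037475586), 22.17535972595215)
stub 120 [  7  14  14  27 297] [318.6768 221.8687] [ 0.5536 -0.2521  0.058 ] ((553.3865356445312, -252.12448120117188), (10.40814208984375, 24.174760818481445), 82.95165252685547)
stub 200 [  8  15  12  25 241] [318.5477 221.8589] [ 0.5536 -0.252   0.058 ] ((553.4749145507812, -252.00213623046875), (9.033970832824707, 22.614566802978516), 82.98152923583984)
stub 225 [  8  16  12  23 219] [318.653  222.0411] [ 0.5534 -0.2521  0.058 ] ((553.3778686523438, -252.0449676513672), (8.485259056091309, 21.8607234954834), 82.50586700439453)
```

View pics/crops.png

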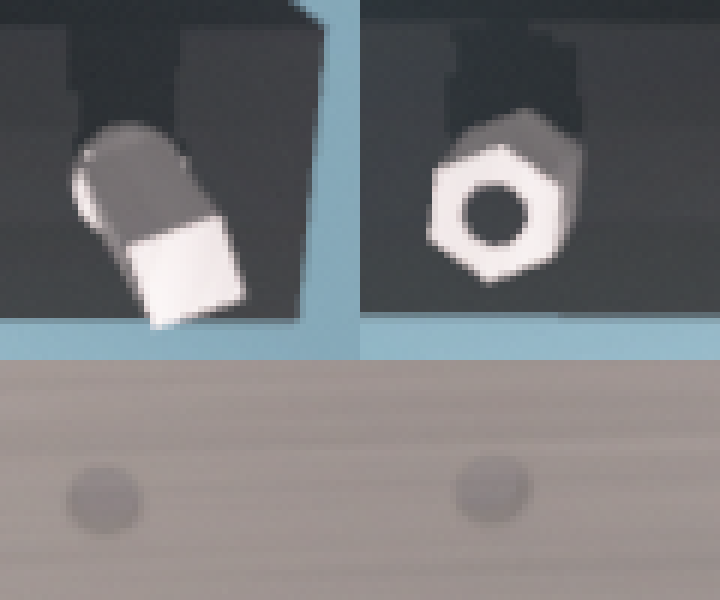

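Checks pass: hole spacing is 60.0 mm, holder spacing 64.6 mm, rail yaw about 91°. Next I'll approach the pin with the tool turned about 196°, which keeps j6 clear of its limit, and take the second look from above it.

Run:
```python
from h import *
r.grip(0.5,60)
r.reach([.5527,-.3165,.20],[180,0,-164]); r.dwell(.15)
c=cam("wrist"); save(c,"pics/pin2.png"); o=r.get_obs(); print(o["time_s"],o["eef_pos"],o["ee_rot"],o["joints"])
_,K,R,p=c
q=K@(R.T@(np.array([.5527,-.3165,.076])-p)); u,v=(q[:2]/q[2]).astype(int); print(u,v)
s=c[0].min(2).copy(); M=np.zeros_like(s); M[v-45:v+45,u-45:u+45]=1
for th in(170,200,225):
    n,l,st,ce=cv2.connectedComponentsWithStats(((s>th)&(M>0)).astype(np.uint8)); 
    for i in range(1,n):
        if st[i,4]<100: continue
        pts=np.argwhere(l==i)[:,::-1]; W=np.array([cast(c,x,.076)[:2] for x in pts]).astype(np.float32)
        print(th,st[i],ce[i],cv2.minAreaRect(W*1000))
cv2.imwrite("pics/pin2c.png",c[0][:,:,::-1])
```

```text
9.525 [ 0.5532 -0.3157  0.2002] [-179.9908    0.0155 -163.909 ] [-35.7448  19.5572  13.1937  83.6197   0.0065 -51.8358]
317 220
170 [305 190  24  40 805] [316.523  210.3578] ((545.9171142578125, -318.91180419921875), (25.878780364990234, 14.444851875305176), 16.59889030456543)
200 [305 191  24  39 761] [316.6518 210.4954] ((546.2067260742188, -318.818603515625), (25.22688865661621, 14.431931495666504), 16.600482940673828)
225 [306 209  22  21 395] [316.7544 218.6911] ((551.7034912109375, -317.1220397949219), (13.274053573608398, 12.761137008666992), 20.953824996948242)
```

View pics/pin2c.png

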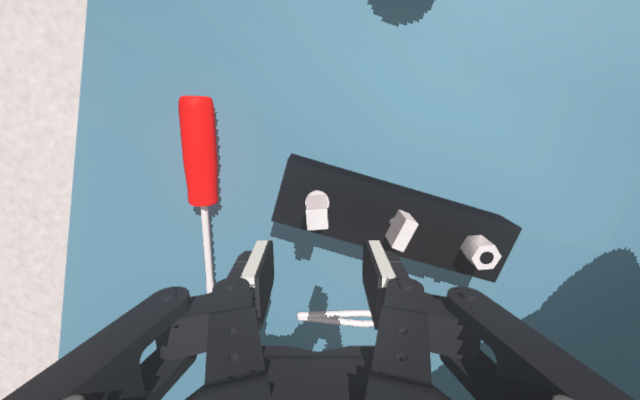

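The pin's top face centre is at (317,219), square to the fingers and centred between them. This look gives (.5517,-.3171) and the first gave (.5527,-.3165), so they agree. Grasping it now.

Run:
```python
from h import *
R1=[180,0,-163.4]
r.reach([.5522,-.3168,.17],R1); r.move_linear([.5522,-.3168,.116],feed=.1)
print(r.get_obs()["eef_pos"],r.get_obs()["wrist_force"])
r.grip(0.0,70); o=r.get_obs(); print(o["grip_width"],o["finger_force"],o["wrist_force"],o["eef_pos"])
r.move_linear([.5522,-.3168,.21],feed=.15)
r.reach([.5324,.1176,.21],[180,0,-178.8]); r.move_linear([.5324,.1176,.18],feed=.1); r.dwell(.2)
c=cam("wrist"); save(c,"pics/ins.png"); o=r.get_obs(); print(o["time_s"],o["eef_pos"],o["ee_rot"],o["grip_width"],o["wrist_force"])
cv2.imwrite("pics/insc.png",cv2.resize(np.ascontiguousarray(c[0][100:300,200:440,::-1]),None,fx=3,fy=3,interpolation=cv2.INTER_NEAREST))
```

```text
[ 0.5525 -0.317   0.1166] [ 0.7395 -0.1463  1.1823]
0.15226516415353403 68.28192830085754 [ 0.2294 -1.2092  2.299 ] [ 0.5529 -0.3173  0.1174]
13.9083 [0.5329 0.1176 0.1809] [ 179.9919    0.0907 -178.8064] 0.15102418760740347 [ 0.1602 -0.5668 -0.8002]
```

View pics/insc.png

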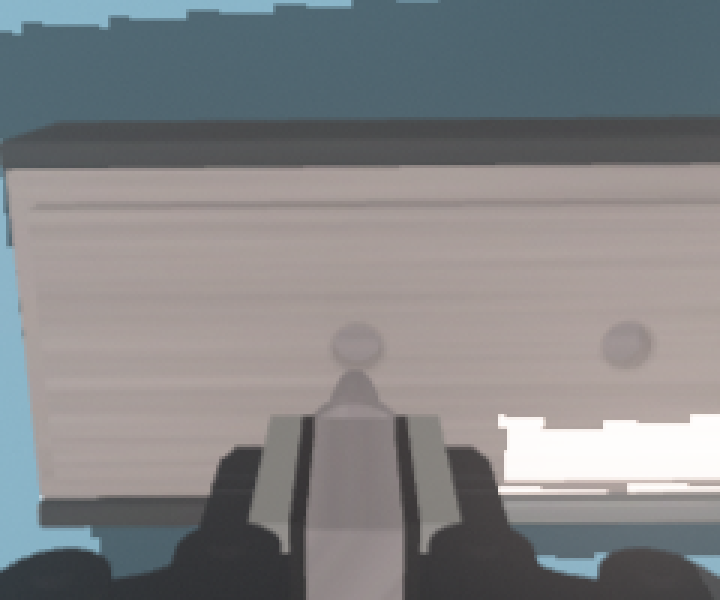

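The pin is held upright. The pin hole is at full-image (319.3,215), the bolt hole at (409,215), and the pin tip's near rim at about (318.3,224). Casting these to get the tip's offset from the hole.

Run:
```python
from h import *
c=load("pics/ins.png"); g=cv2.cvtColor(c[0],cv2.COLOR_RGB2GRAY).astype(float)
for u,v in((319,215),(409,215)):
    w=g[v-9:v+8,u-13:u+14]; print(np.median(w)); 
    n,l,st,ce=cv2.connectedComponentsWithStats((w<np.median(w)-8).astype(np.uint8))
    for i in range(1,n):
        if st[i,4]>40: print(st[i],ce[i]+[u-13,v-9],cast(c,ce[i]+[u-13,v-9],.048))
print(cast(c,(319.3,215),.048),cast(c,(409,215),.048))
print("tip rim",cast(c,(318.3,223.7),.0725), cast(c,(318.5,224),.0725))
```

```text
150.0
[ 5  9 16  8 47] [318.8511 219.5745] [0.535  0.1178 0.048 ]
157.0
[  6   2  15  14 101] [410.4653 214.1485] [0.5299 0.1784 0.048 ]
[0.5318 0.118  0.048 ] [0.5305 0.1774 0.048 ]
tip rim [0.5288 0.1172 0.0725] [0.529  0.1174 0.0725]
```

```bash
cat >> h.py <<'E'
def F(n=3):
    f=[]
    for _ in range(n): f.append(r.get_obs()["wrist_force"]); r.dwell(.02)
    return np.mean(f,0)
def st(p,tag="",feed=.05):
    r.move_linear(list(p),feed=feed); f=F(); o=r.get_obs(); print(tag,"t%.2f"%o["time_s"],np.array(p),o["eef_pos"],"F",f.round(1)); return f
E
python3 - <<'E'
from h import *
p=np.array([.5318,.1182,.166]); f0=st(p)
while p[2]>.1475:
    p[2]-=.0015; f=st(p)
    if f[2]-f0[2]>3: break
E
```

```text
t14.39 [0.5318 0.1182 0.166 ] [0.5315 0.1182 0.1656] F [ 0.2  0.  -0.5]
 t14.69 [0.5318 0.1182 0.1645] [0.5319 0.1182 0.1646] F [ 0.3  0.6 -0.7]
 t14.99 [0.5318 0.1182 0.163 ] [0.5318 0.1182 0.1629] F [-0.5 -0.1 -0.3]
 t15.29 [0.5318 0.1182 0.1615] [0.5317 0.1182 0.1614] F [0.2 0.1 0. ]
 t15.59 [0.5318 0.1182 0.16  ] [0.5317 0.1182 0.1599] F [ 0.4 -0.  -0.3]
 t15.89 [0.5318 0.1182 0.1585] [0.5318 0.1182 0.1584] F [-0.2  0.1 -0.2]
 t16.19 [0.5318 0.1182 0.157 ] [0.5317 0.1182 0.1569] F [ 0.7 -0.3  0.2]
 t16.49 [0.5318 0.1182 0.1555] [0.5317 0.1182 0.1554] F [ 0.1 -0.1 -0.4]
 t16.79 [0.5318 0.1182 0.154 ] [0.5318 0.1182 0.1539] F [-0.2 -0.2 -1. ]
 t17.09 [0.5318 0.1182 0.1525] [0.5319 0.1182 0.1525] F [ 0.4 -0.4 -0.7]
 t17.39 [0.5318 0.1182 0.151 ] [0.5321 0.1182 0.1514] F [ 0.9 -0.3  1.2]
 t17.69 [0.5318 0.1182 0.1495] [0.5321 0.1182 0.1512] F [-2.3  0.4  6.4]
```

The tip passed the plate hole cleanly and rests on the nut bar (TCP z about .151, as predicted). Now I'll draw it along the rail under light pressure.

Run:
```python
from h import *
p=np.array([.5318,.1182,.1500]); d=np.array([-.0213,.9998,0]); f=st(p,"start")
for k in range(28):
    p=p+d*.0015; f=st(p,k); z=r.get_obs()["eef_pos"][2]
    if f[2]>7: p[2]+=.0004
    if z<.1507 and f[2]<2 or abs(f[1])>13: break
```

```text
start t17.99 [0.5318 0.1182 0.15  ] [0.5321 0.1183 0.1512] F [-1.9 -0.2  6.4]
0 t18.29 [0.5318 0.1197 0.15  ] [0.5324 0.1194 0.1513] F [-1.  -1.4  6.2]
1 t18.59 [0.5317 0.1212 0.15  ] [0.5325 0.12   0.1513] F [-0.7 -3.3  6. ]
2 t18.89 [0.5317 0.1227 0.15  ] [0.5326 0.1209 0.1513] F [-0.3 -4.8  5.8]
3 t19.19 [0.5317 0.1242 0.15  ] [0.5326 0.1222 0.1513] F [ 0.2 -5.   5.2]
4 t19.49 [0.5316 0.1257 0.15  ] [0.5326 0.1236 0.1513] F [-0.8 -5.2  5.5]
5 t19.79 [0.5316 0.1272 0.15  ] [0.5326 0.1252 0.1512] F [-0.4 -5.1  5.4]
6 t20.09 [0.5316 0.1287 0.15  ] [0.5323 0.1278 0.1502] F [ 1.6 -4.5  1.7]
```

It dropped in after about 9 mm of travel. Next: push down with compliant centring.

```bash
cat > down.py <<'E'
from h import *
import sys
def go(p,fy0,zend,n,hi=7):
    hist=[]
    for k in range(n):
        f=st(p,k); o=r.get_obs()
        if o["eef_pos"][2]<zend and f[2]>4: print("seated?"); break
        dl=np.clip(.00012*np.array([f[0],f[1]-fy0]),-.0005,.0005) if f[2]>3 else np.zeros(2)
        p[:2]+=dl
        if f[2]<hi: p[2]-=.0012
        elif f[2]>hi+6: p[2]+=.0006
    return p
E
python3 - <<'E'
from down import *
p=np.array([.5316,.1287,.1492]); p=go(p,-4.5,.1325,26); print(p)
E
```

```text
0 t20.39 [0.5316 0.1287 0.1492] [0.5321 0.1286 0.149 ] F [ 3.4 -3.3  0.2]
1 t20.69 [0.5316 0.1287 0.148 ] [0.532  0.1287 0.1477] F [ 3.4 -3.8 -0.2]
2 t20.99 [0.5316 0.1287 0.1468] [0.5321 0.1287 0.1465] F [ 4.  -3.7 -0.4]
3 t21.29 [0.5316 0.1287 0.1456] [0.5321 0.1287 0.1453] F [ 4.2 -4.3 -0.4]
4 t21.59 [0.5316 0.1287 0.1444] [0.5322 0.1287 0.1442] F [ 3.9 -3.8  0.1]
5 t21.89 [0.5316 0.1287 0.1432] [0.5321 0.1287 0.143 ] F [ 3.7 -3.9 -0.2]
6 t22.19 [0.5316 0.1287 0.142 ] [0.5322 0.1287 0.1418] F [ 3.7 -3.3 -0.6]
7 t22.49 [0.5316 0.1287 0.1408] [0.5322 0.1287 0.1406] F [ 3.7 -4.   0.4]
8 t22.79 [0.5316 0.1287 0.1396] [0.5322 0.1288 0.1394] F [ 3.9 -3.9  0.2]
9 t23.09 [0.5316 0.1287 0.1384] [0.5322 0.1288 0.1382] F [ 4.  -3.8  0.7]
10 t23.39 [0.5316 0.1287 0.1372] [0.5322 0.1288 0.137 ] F [ 3.5 -3.6  0.1]
11 t23.69 [0.5316 0.1287 0.136 ] [0.5321 0.1288 0.1358] F [ 4.5 -3.1  0.2]
12 t23.99 [0.5316 0.1287 0.1348] [0.5322 0.1288 0.1346] F [ 4.2 -3.4  0.4]
13 t24.29 [0.5316 0.1287 0.1336] [0.5322 0.1288 0.1334] F [ 3.7 -3.5 -0. ]
14 t24.59 [0.5316 0.1287 0.1324] [0.5322 0.1288 0.1322] F [ 3.7 -3.3 -0.2]
15 t24.89 [0.5316 0.1287 0.1312] [0.5322 0.1289 0.1314] F [ 3.8 -3.3  1.7]
16 t25.19 [0.5316 0.1287 0.13  ] [0.5322 0.1289 0.1314] F [ 2.2 -3.4  5.7]
seated?
[0.5316 0.1287 0.13  ]
```

The pin seated smoothly: 19.8 mm below first nut-bar contact, against 20 expected. Release it, then look at both ends on the way to the bolt.

Run:
```python
from h import *
st([.5318,.1286,.1314],"relax")
r.grip(.4); o=r.get_obs(); print(o["time_s"],o["wrist_force"],o["grip_width"])
r.move_linear([.5318,.1286,.22],feed=.15)
c=cam("wrist"); save(c,"pics/pinin.png")
a=cv2.resize(np.ascontiguousarray(c[0][140:280,220:460,::-1]),None,fx=2.5,fy=2.5)
r.reach([.5535,-.1874,.20],[180,0,176]); r.dwell(.15)
c=cam("wrist"); save(c,"pics/bolt2.png"); o=r.get_obs(); print(o["time_s"],o["eef_pos"],o["ee_rot"],o["joints"])
_,K,R,p=c; q=K@(R.T@(np.array([.5535,-.1874,.054])-p)); u,v=(q[:2]/q[2]).astype(int); print(u,v)
b=cv2.resize(np.ascontiguousarray(c[0][v-30:v+30,max(u-60,0):u+60,::-1]),None,fx=5,fy=5)
s=c[0].min(2); M=np.zeros_like(s); M[v-30:v+30,u-30:u+30]=1
for th in(170,200,225):
    n,l,s4,ce=cv2.connectedComponentsWithStats(((s>th)&(M>0)).astype(np.uint8))
    for i in range(1,n):
        if s4[i,4]<100: continue
        W=np.array([cast(c,x,.054)[:2] for x in np.argwhere(l==i)[:,::-1]]).astype(np.float32)
        print(th,s4[i],cv2.minAreaRect(W*1000),cv2.minEnclosingCircle(W*1000))
a=a[:, :600]; cv2.imwrite("pics/chk.png",np.vstack([a,b[:240]]))
```

```text
relax t25.49 [0.5318 0.1286 0.1314] [0.5322 0.1288 0.1314] F [ 4.4 -3.6  1.1]
25.8333 [-0.6517  0.095  -0.0958] 0.3977639478592149
28.0333 [ 0.5539 -0.186   0.2002] [179.9944   0.0187 176.1304] [-25.1412  11.6195   3.6096  81.9748   0.012  -21.2716]
316 210
170 [303 189  29  36 621] ((550.971923828125, -186.67025756835938), (19.076335906982422, 25.9213809967041), 80.48676300048828) ((550.8822021484375, -187.2052459716797), 12.970165252685547)
200 [304 190  27  35 534] ((551.2656860351562, -186.82179260253906), (18.29474639892578, 25.017681121826172), 85.46173858642578) ((551.2615356445312, -186.87367248535156), 12.572616577148438)
225 [304 196  27  28 406] ((553.034912109375, -186.97044372558594), (18.278318405151367, 19.969682693481445), 85.46165466308594) ((552.9619750976562, -186.90365600585938), 10.507970809936523)
```

View pics/chk.png

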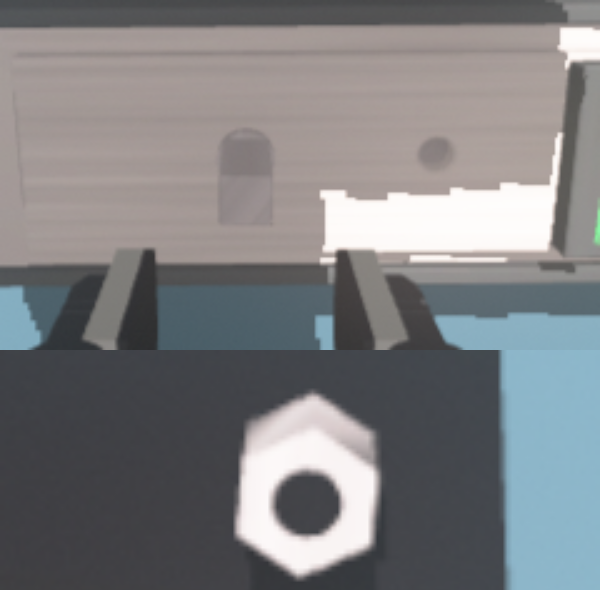

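The pin stands with its collar down on the plate, with the aligned bolt hole at full-image (394.4,201.6). The bolt's flats are square to the fingers, and it measures (.553,-.187). Grasping the bolt and carrying it over.

Run:
```python
from h import *
c=load("pics/pinin.png"); print("bolt hole",cast(c,(394.4,201.6),.048))
R1=[180,0,175.5]; q=[.5533,-.1871]
r.move_linear(q+[.15],rot=R1,feed=.15); st(q+[.1105],"at",.08)
r.grip(0.0,60); o=r.get_obs(); print(o["grip_width"],o["finger_force"],o["eef_pos"])
r.move_linear(q+[.20],feed=.15)
t=[.5305,.1884]
r.reach(t+[.20],[180,0,-88.8]); r.move_linear(t+[.165],feed=.1); r.dwell(.2)
c=cam("wrist"); save(c,"pics/b3.png"); o=r.get_obs(); print(o["time_s"],o["eef_pos"],o["ee_rot"],o["joints"],o["grip_width"],o["wrist_force"])
cv2.imwrite("pics/b3c.png",cv2.resize(np.ascontiguousarray(c[0][100:300,200:440,::-1]),None,fx=3,fy=3,interpolation=cv2.INTER_NEAREST))
```

```text
bolt hole [0.5305 0.1877 0.048 ]
at t29.21 [ 0.5533 -0.1871  0.1105] [ 0.5534 -0.1872  0.1106] F [-0.3 -0.4 -0.1]
0.22956624629298808 58.747462034225464 [ 0.5539 -0.1874  0.1115]
32.3833 [0.5311 0.1885 0.166 ] [-179.8975    0.0205  -88.8064] [ 12.7216   9.1459  -3.1283  77.6213  -0.0004 -78.472 ] 0.225982796648576 [-0.5023 -0.1767 -0.0596]
```

View pics/b3c.png

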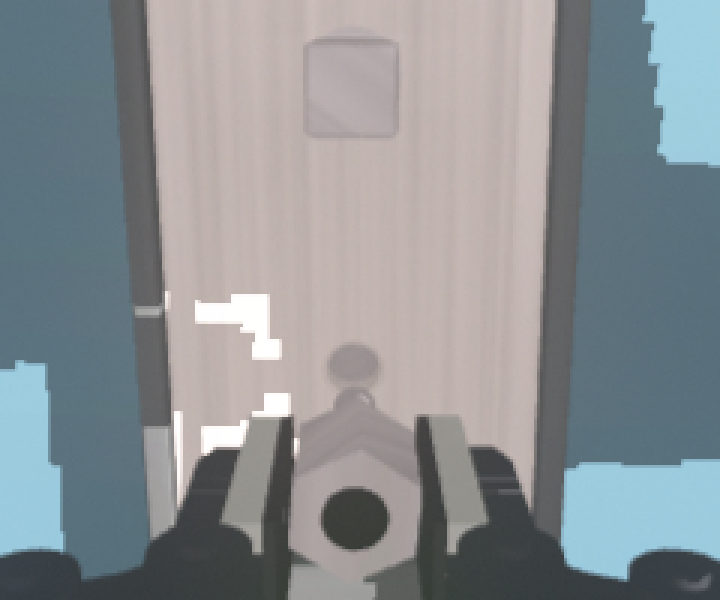

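The bolt hangs upright. Its shank end's rim is at full-image (317.3,228.7) and the hole is at (317.7,221.3), so the lateral alignment is good. Checking the fore-aft position, then inserting.

Run:
```python
from down import *
c=load("pics/b3.png"); h=cast(c,(317.7,221.5),.048); t=cast(c,(317.5,228.7),.0625); print(h,t)
tip=t+[0,.0035,0]; d=np.clip((h-tip)[:2],-.0012,.0012); print("d",d)
p=np.array([.5305+d[0]-.0003,.1884+d[1],.1545]); f0=st(p,"pre")
while p[2]>.130:
    p[2]-=.0025; f=st(p)
    if f[2]>4: break
```

```text
[0.5307 0.1864 0.048 ] [0.5308 0.1855 0.0625]
d [-0.0001 -0.0012]
pre t32.79 [0.5301 0.1872 0.1545] [0.5298 0.1871 0.154 ] F [-0.1  0.3 -0.4]
 t33.09 [0.5301 0.1872 0.152 ] [0.5301 0.1872 0.152 ] F [-0.1 -0.1 -0.4]
 t33.39 [0.5301 0.1872 0.1495] [0.53   0.1872 0.1494] F [-0.3  0.1 -0.5]
 t33.69 [0.5301 0.1872 0.147 ] [0.5302 0.1872 0.1469] F [ 0.1 -0.1 -0.4]
 t33.99 [0.5301 0.1872 0.1445] [0.5301 0.1872 0.1444] F [ 0.6  0.  -0.8]
 t34.29 [0.5301 0.1872 0.142 ] [0.5301 0.1872 0.1419] F [ 0.7  0.6 -0.3]
 t34.59 [0.5301 0.1872 0.1395] [0.5302 0.1873 0.1394] F [ 1.   1.2 -0.6]
 t34.89 [0.5301 0.1872 0.137 ] [0.5302 0.1873 0.1369] F [ 1.4  1.2 -0.5]
 t35.19 [0.5301 0.1872 0.1345] [0.5302 0.1873 0.1344] F [ 2.2  1.2 -0.8]
 t35.49 [0.5301 0.1872 0.132 ] [0.5303 0.1873 0.1319] F [ 2.2  1.7 -1.7]
 t35.79 [0.5301 0.1872 0.1295] [0.5302 0.1873 0.1294] F [ 1.8  2.2 -1. ]
```

It's in the nut bar. Seating it, then releasing.

Run:
```python
from h import *
p=np.array([.5303,.1874,.1285])
while p[2]>.1225:
    f=st(p)
    if f[2]>4: break
    p[2]-=.001
z=r.get_obs()["eef_pos"][2]; p[2]=z; st(p,"relax")
r.grip(.4); r.move_linear([p[0],p[1],.24],feed=.15); r.dwell(.1)
c=cam("wrist"); save(c,"pics/end.png"); o=r.get_obs(); print(o["time_s"],o["wrist_force"])
s=cam("scene")
cv2.imwrite("pics/endc.png",np.vstack([cv2.resize(np.ascontiguousarray(c[0][120:280,200:440,::-1]),(450,300)),cv2.resize(np.ascontiguousarray(s[0][140:240,300:450,::-1]),(450,300))]))
```

```text
t36.09 [0.5303 0.1874 0.1285] [0.5303 0.1874 0.1285] F [ 2.2  1.7 -0.7]
 t36.39 [0.5303 0.1874 0.1275] [0.5303 0.1874 0.1275] F [ 2.2  1.4 -0.4]
 t36.69 [0.5303 0.1874 0.1265] [0.5303 0.1874 0.1264] F [ 2.   1.1 -0.5]
 t36.99 [0.5303 0.1874 0.1255] [0.5304 0.1874 0.1255] F [1.8 1.  0. ]
 t37.29 [0.5303 0.1874 0.1245] [0.5304 0.1875 0.1254] F [-0.3  1.3  5.2]
relax t37.59 [0.5303 0.1874 0.1254] [0.5304 0.1874 0.1255] F [1.2 1.3 2.6]
38.95 [-1.01   -0.5991 -0.189 ]
```

View pics/endc.png

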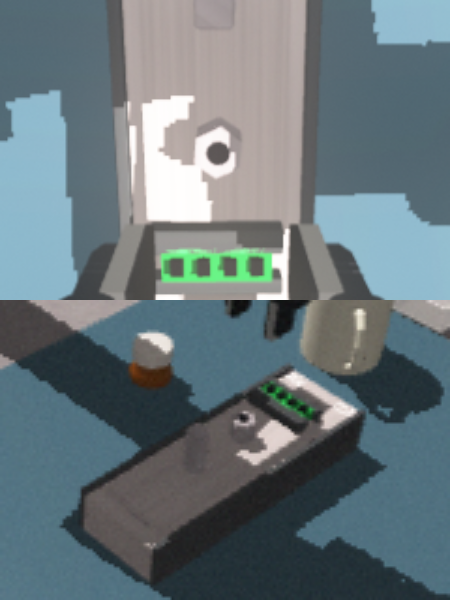

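The pin stands upright and home at crop (195,447), and the bolt head sits flat on the plate at (243,423). The gripper is clear, so I'm handing in.

```bash
python3 -c "
from station import r
print(r.job_done())"
```

```text
the job is handed in; nothing more can be done
None
```

The job is handed in at about 39 s of the allowed 72 s: the pin drew the plate about 9 mm into line and went fully home, then the bolt was pushed fully home and released, with pressing forces around 6 N and the gripper clear of everything.

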